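# Clip the blue recipe card to the kitchen clipboard

### The job

Put the blue recipe card on the wooden clipboard: take it by its wooden grip bar, lay it flat on the board and slide it in line with the board under the sprung steel clip, letting the card's front edge lift the clip. Leave it squarely clipped, with its front edge well past the line where the clip presses, and let go; leave the red card where it lies.

Things in the scene. Friction and masses are not known exactly. Their poses are not given: they have to be found in the camera images.
- blue_card_grip (a point): Centre of the pale wooden grip bar on a loose stiff blue card with white panel (80 g; plate 140 mm along x, 70 along y, 5 thick, front edge rounded). Bar: 14 mm along x, 60 along y, 5 to 37 mm above the underside; pinch it across the 14 mm. This point: 21 mm above the underside, 128 mm behind the front edge, 12 mm from the rear. x points to the front edge (goes under the clip), z up.
- red_card_grip (a point): The same point of the red card, which is the same in shape and size; it is not to be moved.
- recipe_board: Dark wooden clipboard, fixed flat, 270 mm (x) by 130 (y) by 8; origin: centre of underside; x towards the clip, z up. Steel clip 90 mm wide, under 45 mm high, hinged at x=+100; presses along x=+50 mm (1.5 mm above the board's top when shut); ahead of that its lip turns up 35 degrees, ending at x=+26, 20 mm above the board's top. A 6 mm high stop at x=+89 ends a card's travel.
- clip (a joint): Opening angle of the clip, rad: 0 shut, grows as its lip is lifted; a spring shuts it with about 3 N at the pressing line. With a card under it it reads about 0.07.
Things that resemble listed ones, but are neither listed nor needed, are in the scene too. Leave any purple look-alike of the part that bears blue_card_grip alone.

How it is judged:
By the outcome, as a careful person would: the job done as asked, in the order asked, and still so for the second after the job is handed in, with the robot touching nothing.
It also fails if it takes over 42 s, if anything falls off the work surface, if the arm or the gripper's body presses on something with over 40 N, if the wrist force passes 120 N, or if a joint passes its speed limit or range.

### The arm

A 7-joint arm with a two-finger parallel gripper is mounted at the origin on a cart in front of the work surface, level with it; the furniture and walls round the work are solid. World frame = base frame: x ahead of the robot, y to its left, z up, the work surface at z = 0. Lengths are in m, angles in rad, forces in N, time in s.
With the tool pointing down it reaches from about 0.35 to 0.9 m from the base axis. Payload 19.9 kg.
Tool frame: the origin (TCP) lies on the centre line of the jaws, within the pads' length; the fingertips stand 14 mm ahead of it and the grasp point (between the pads) lies 5 mm behind it; z points along the fingers, y is the line along which they close (so a half turn about z gives the same grasp; the last joint's range is limited). The gripper opens to 85 mm and grips with 20 to 120 N. Pads are 22 mm wide; open, the fingers measure 114 mm over their backs; the gripper's body (76 mm by 85 mm) begins 54 mm behind the grasp point. The pads swing forward as they close: fully open they stand 13 mm farther back than shut.
Start: joints at [1.196, 0.417, -0.01, 1.614, 0.005, 1.111, -0.053], TCP at [0.205, -0.59, 0.245] pointing down, gripper open.
Joint ranges: [-2.81, 2.81], [-0.39, 2.02], [-1.27, 1.25], [0.06, 2.57], [-1.19, 4.33], [0.19, 2], [-2.82, 2.82]. Speed limits (rad/s): [1.89, 1.89, 2.39, 2.39, 3.01, 3.01, 3.01].

### API

Orientations are given as a unit quaternion [w, x, y, z].
In Python, from cell import get_obs, capture, calibration, job_done, look_for gives the robot as it stands.
- The arm moves only by the tool send_rows, never from a script. Its argument "series" is a list of rows, each a list of 3 entries, a list of its own where there are three numbers: the turn, a rotation vector about the tool's x, y, z in degrees, then the shift along the tool's x, y, z in mm, then the opening, from -1 (shut) to 1 (fully open). A call has 1 to 8 rows; each row shifts and turns the commanded pose from where the row before left it, along the tool's axes as they then stand; what a row does not reach is not made up. A row lasts 1/10 s, in which the tool goes at most 50 mm and 8.59 degrees, less where a joint would pass 70% of its speed; a pose out of reach is approached as far as the arm can. A call with a gripper value outside its range is refused whole. The fingers move at their own pace and stop on an object; the grip force is fixed at half the most. Time passes only in rows, so rows that do not move let the fingers close. It gives the time, the measured TCP pose, the force, the opening and the grip force at its end, in the units of the state.
- get_obs(): the state, without advancing time (a new reading comes with each control period).
- capture(name): name is "scene" or "top" or "wrist"; returns the picture (480x640x3 uint8, blue, green, red); there is no depth.
- calibration(name): a dict with "fx", "fy", "cx", "cy" (pixels), "position" and "orientation" of the camera in the world; the wrist camera has in their place "hand_eye" (4x4, takes a point from camera to tool coordinates, whose origin is the TCP and whose axes are the flange's). Camera axes: x right, y down, z forward; pixel columns grow to the right and rows downward; lengths in m; the calibration is good to about 2 mm. A picture is of the moment at which its call begins: read the wrist's pose just before it. calibration takes no time and is no camera call.
- job_done(): hands the job in; it is judged then, once.
Trained networks look in the newest picture that a camera, given by its name, has taken for a name from the list of things; names that differ only in an ending like _2 or _b are one class to them, and where a whole thing is asked for, a point or a joint stands for the part that bears it (a point fixed in the world has none). Each returns a list of dicts, best first, with "score" (0 to 1); they miss things now and then, are a little off and sometimes report something else, mostly with a low value. They report only what shows in the picture. A call takes as long as a camera call. They do not tell look-alikes from the thing itself.
- look_for(label, camera): "uv" ([column, row] in pixels, amid what is visible of it).
The state is a dict: "t": time; "joint_pos": joint angles; "qd": joint speeds; "effort": joint torques, N m; "ee_pos": TCP position; "eef_rot": TCP orientation; "wrist_force": force on the tool from outside, world axes, zero at the start; "torque": the same for the moment, N m; "opening": opening from 0.0 (shut) to 1.0 (fully open); "grip_force": force on a finger pad.
Only numpy, scipy, OpenCV 4.12 (cv2) and the standard library are available. Lean on these libraries where they do the work, as an engineer would, in place of code of your own. Each camera call takes 0.05 s, during which the arm holds its last target. There are 200 camera calls.

## Working session

There is one attempt and no reset: what is moved stays moved. The work goes in short steps, Python scripts to look and compute and a tool call to move; the robot and the scene stay as the last step left them, time stands still between calls to the robot, and variables do not carry over. Pictures are saved under pics/ and viewed, at most 10 in all, crops included, and the job is handed in when it is done.

Besides the shell and the picture viewer there is one more tool, called in YAML: its name, and indented under it one key for each argument. send_rows: Moves the arm, as the interface text tells. Its arguments: {"type":"object","properties":{"series":{"type":"array","items":{"type":"array"}}},"required":["series"]}

```bash
mkdir -p pics; python3 - <<'E'
from cell import *
import cv2
o=get_obs(); print(o['t'],o['ee_pos'],o['eef_rot'],o['opening'])
for c in ("top","scene"):
    cv2.imwrite(f"pics/{c}0.png",capture(c)); print(c,calibration(c))
    for l in ("blue_card_grip","red_card_grip","recipe_board","clip"):
        print(l,[(round(d['score'],2),[int(v) for v in d['uv']]) for d in look_for(l,c)])
print(calibration("wrist"))
E
```

```text
0.0 [ 0.20465197 -0.59020992  0.24466344] [-5.85203769e-04  9.86102075e-01  1.66139498e-01 -1.49213588e-04] 1.0037732452719141
top {'fx': 588.0237895002913, 'fy': 588.0237895002913, 'cx': 319.94356293207824, 'cy': 238.71878200493487, 'position': array([ 0.29234337, -0.05513984,  1.33700562]), 'orientation': array([ 0.03133431, -0.70578616,  0.70585672, -0.05148141])}
blue_card_grip [(0.97, [450, 206]), (0.95, [471, 286])]
red_card_grip []
recipe_board [(0.94, [219, 191])]
clip [(0.94, [184, 188])]
scene {'fx': 521.0414645405109, 'fy': 521.0414645405109, 'cx': 327.7364326511012, 'cy': 240.13236975498788, 'position': array([-0.44811857,  0.72697905,  0.68700733]), 'orientation': array([ 0.22138599, -0.34223123,  0.7806768 , -0.47371907])}
blue_card_grip [(0.71, [392, 219])]
red_card_grip [(0.97, [355, 251])]
recipe_board [(0.56, [235, 280])]
clip [(0.75, [218, 285]), (0.59, [354, 255])]
{'fx': 414.02524064899336, 'fy': 414.02524064899336, 'cx': 327.7138850550538, 'cy': 241.0361218664413, 'hand_eye': array([[-8.90982147e-04, -9.45560693e-01, -3.25444591e-01,
         8.37573253e-02],
       [ 9.99999330e-01, -1.08284534e-03,  4.08408828e-04,
         7.77090442e-04],
       [-7.38581495e-04, -3.25444010e-01,  9.45561025e-01,
        -1.29575891e-01],
       [ 0.00000000e+00,  0.00000000e+00,  0.00000000e+00,
         1.00000000e+00]])}
```

View pics/top0.png

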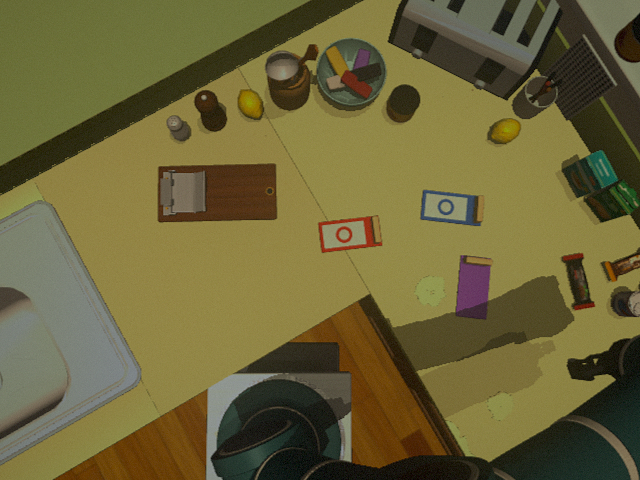

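View pics/scene0.png

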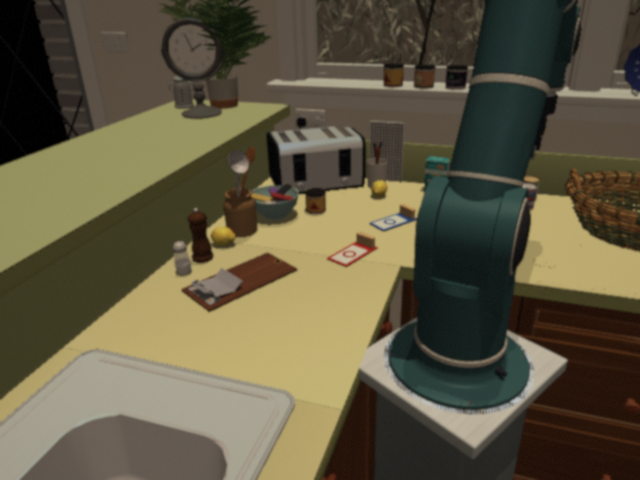

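Candidates for the blue grip: the blue card with a white panel at (450,206), bar at (480,209); the purple look-alike at (474,287); the red card at (350,234), bar at (376,230). I choose the one at (450,206). Its front points left, towards the clip at (184,188) on the board.

```bash
cat > h.py <<'E'
from cell import *
import cv2, numpy as np
from scipy.spatial.transform import Rotation as R
def q2R(q): return R.from_quat(np.roll(q,-1)).as_matrix()
def cam(name,o=None):
    c=calibration(name)
    K=np.array([[c['fx'],0,c['cx']],[0,c['fy'],c['cy']],[0,0,1]])
    if name=='wrist':
        o=o or get_obs(); T=np.eye(4); T[:3,:3]=q2R(o['eef_rot']); T[:3,3]=o['ee_pos']
        T=T@c['hand_eye']; return K,T[:3,:3],T[:3,3]
    return K,q2R(c['orientation']),np.array(c['position'])
def px2w(uv,z,C):
    K,Rm,p=C; uv=np.atleast_2d(np.array(uv,float))
    d=np.c_[uv,np.ones(len(uv))]@np.linalg.inv(K).T@Rm.T
    return p+d*((z-p[2])/d[:,2])[:,None]
def w2px(P,C):
    K,Rm,p=C; x=(np.atleast_2d(P)-p)@Rm@K.T; return x[:,:2]/x[:,2:]
def pose(o): 
    M=q2R(o['eef_rot']); return np.round(o['ee_pos']*1000,1), np.round(np.degrees(np.arctan2(M[1,0],M[0,0])),2), np.round(M[:,2],4)
E
python3 - <<'E'
from h import *
im=cv2.imread('pics/top0.png'); C=cam('top')
hsv=cv2.cvtColor(im,cv2.COLOR_BGR2HSV)
def rect(mask,z,n):
    n_,lab,st,ce=cv2.connectedComponentsWithStats(mask.astype('uint8'))
    i=1+np.argmax(st[1:,4]); pts=np.argwhere(lab==i)[:,::-1]
    w=px2w(pts,z,C)[:,:2].astype('float32')*1000
    print(n,cv2.minAreaRect(w),st[i])
H,S,V=[hsv[...,k].astype(int) for k in range(3)]
def win(m,x0,y0,x1,y1):
    o=np.zeros_like(m);o[y0:y1,x0:x1]=m[y0:y1,x0:x1];return o
print(hsv[206,424],hsv[207,446],hsv[209,481],hsv[190,240],hsv[240,440])
rect(win((H>95)&(H<130)&(S>80),410,180,478,235),.005,'blue')
rect(win((H<20)&(V<130)|(H>160),150,155,285,230),.008,'board')
for n,uv,z in (('bluebar',[481,209],.037),('boardc',[217,192],.008),('clip',[168,192],.03),('red bar',[376,230],.037)): print(n,px2w(uv,z,C)[0])
print('corners',px2w([[158,165],[276,163],[277,220],[158,222]],.008,C))
big=cv2.resize(im[160:260,140:300],None,fx=4,fy=4,interpolation=cv2.INTER_CUBIC)
big2=cv2.resize(im[170:250,410:510],None,fx=4,fy=4,interpolation=cv2.INTER_CUBIC)
c=np.zeros((400+0,640+0,3),'uint8'); c[:]=big
cv2.imwrite('pics/crop1.png',np.vstack([c[40:300],np.pad(big2[:],((0,0),(0,240),(0,0)))]))
E
```

```text
[105  94 100] [ 31  65 149] [ 21 157 148] [ 14 216  84] [ 27 132 145]
blue ((522.4475708007812, -393.8897399902344), (131.53561401367188, 67.31900024414062), 83.55316162109375) [421 191  57  34 437]
board ((555.590576171875, 142.19686889648438), (129.50071716308594, 267.8624572753906), 1.4958304166793823) [ 158  164  119   58 5740]
bluebar [ 0.51357984 -0.45634661  0.037     ]
boardc [0.55604008 0.14207376 0.008     ]
clip [0.55124909 0.24822531 0.03      ]
red bar [ 0.46526916 -0.2178749   0.037     ]
corners [[0.61842277 0.27787192 0.008     ]
 [0.62455457 0.00787325 0.008     ]
 [0.4916746  0.00467237 0.008     ]
 [0.48642012 0.27388498 0.008     ]]
```

View pics/crop1.png

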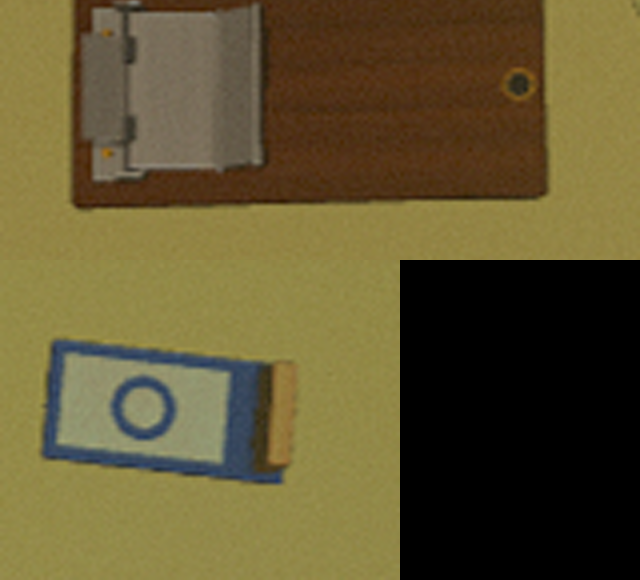

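The crop shows the blue-framed card with a white panel, its pale bar at the right end, and the clip at the board's left end, all as described. The measured sizes also match: board 268x130, card and bar about right.

```bash
cat >> h.py <<'E'
def plan(tgt,yaw,n,o=None,start=None):
    "rows (turn z deg, shift mm in tool axes) from pose to tgt mm, tool-down"
    if start is None:
        p,y,_=pose(o or get_obs())
    else: p,y=np.array(start[0],float),start[1]
    d=(np.array(tgt)-p)/n; dy=(yaw-y)/n
    for k in range(n):
        M=R.from_euler('z',y+k*dy,degrees=True).as_matrix()@np.diag([1,-1,-1.])
        s=M.T@d; print([[0,0,round(-dy,2)],[round(float(v),1) for v in s]])
E
python3 -c "
from h import *
plan([513,-456,150],-7,9)"
```

```text
[[0, 0, np.float64(2.9)], [37.3, -2.9, 10.6]]
[[0, 0, np.float64(2.9)], [37.1, -4.8, 10.6]]
[[0, 0, np.float64(2.9)], [36.8, -6.7, 10.6]]
[[0, 0, np.float64(2.9)], [36.4, -8.5, 10.6]]
[[0, 0, np.float64(2.9)], [35.9, -10.3, 10.6]]
[[0, 0, np.float64(2.9)], [35.3, -12.1, 10.6]]
[[0, 0, np.float64(2.9)], [34.7, -13.9, 10.6]]
[[0, 0, np.float64(2.9)], [33.9, -15.7, 10.6]]
[[0, 0, np.float64(2.9)], [33.1, -17.4, 10.6]]
```

send_rows:
  series:
    - [[0, 0, 2.9], [37, -3, 10.6], 1]
    - [[0, 0, 2.9], [37, -5, 10.6], 1]
    - [[0, 0, 2.9], [37, -7, 10.6], 1]
    - [[0, 0, 2.9], [36, -9, 10.6], 1]
    - [[0, 0, 2.9], [36, -10, 10.6], 1]
    - [[0, 0, 2.9], [35, -12, 10.6], 1]
    - [[0, 0, 2.9], [35, -14, 10.6], 1]
    - [[0, 0, 2.9], [34, -16, 10.6], 1]

```text
t: 1.3
ee_pos: [0.4796, -0.4692, 0.1601]
eef_rot: [0.0, 0.999, -0.037, 0.0]
wrist_force: [0.6, -0.8, 0.2]
opening: 1.0
grip_force: 0.0
```

send_rows:
  series:
    - [[0, 0, 2.9], [33, -17, 10.6], 1]
    - [[0, 0, 0], [0, 0, 0], 1]
    - [[0, 0, 0], [0, 0, 0], 1]
    - [[0, 0, 0], [0, 0, 0], 1]

```text
t: 1.7
ee_pos: [0.5115, -0.4561, 0.15]
eef_rot: [0.0, 0.998, -0.061, -0.0]
wrist_force: [-0.5, -0.5, -0.3]
opening: 1.0
grip_force: 0.0
```

```bash
python3 - <<'E'
from h import *
o=get_obs(); print(o['t'],pose(o),o['qd'].max()); im=capture('wrist'); cv2.imwrite('pics/w1.png',im)
C=cam('wrist',o)
for l in ("blue_card_grip",):
    for d in look_for(l,'wrist'): print(d, px2w(d['uv'],.021,C))
E
```

```text
1.7 (array([ 511.5, -456.1,  150. ]), np.float64(-7.02), array([-4.e-04, -5.e-04, -1.e+00])) 0.012511376627776441
{'uv': [330.2, 406.8], 'score': 0.96} [[ 0.37304332 -0.44179552  0.021     ]]
{'uv': [238.1, 218.4], 'score': 0.64} [[ 0.52914033 -0.40070974  0.021     ]]
```

View pics/w1.png

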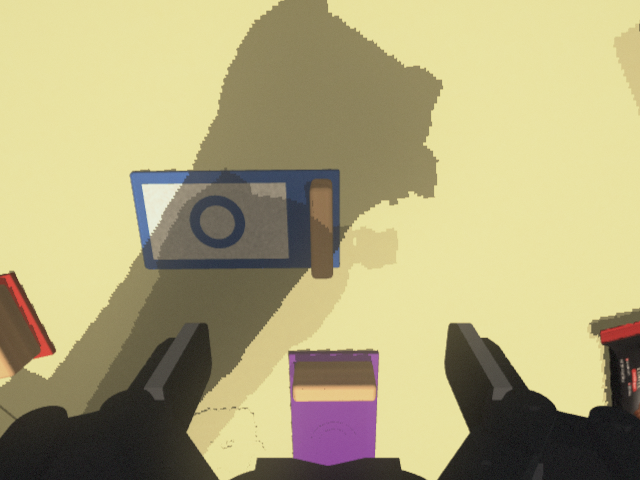

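The wrist view shows the blue card: plate corners (131,171), (339,170), (339,267), (147,268); bar from (321,180) to (321,278). The purple card lies nearer at (333,400), and the open fingers at the bottom stay clear of it.

```bash
python3 - <<'E'
from h import *
o=get_obs();C=cam('wrist',o)
im=cv2.imread('pics/w1.png');H,S,V=[x.astype(int) for x in cv2.split(cv2.cvtColor(im,cv2.COLOR_BGR2HSV))]
m=((H>95)&(H<125)&(S>90)).astype('uint8'); m[:160]=0;m[285:]=0
n,lab,st,_=cv2.connectedComponentsWithStats(m);i=1+np.argmax(st[1:,4])
w=px2w(np.argwhere(lab==i)[:,::-1],.005,C)[:,:2].astype('float32')*1000
r=cv2.minAreaRect(w);print(r,cv2.boxPoints(r))
m=((H<22)&(S>60)&(V>40)).astype('uint8');m[:170]=0;m[290:]=0;m[:,:295]=0;m[:,345:]=0
n,lab,st,_=cv2.connectedComponentsWithStats(m);i=1+np.argmax(st[1:,4]);print(st[i])
w=px2w(np.argwhere(lab==i)[:,::-1],.037,C)[:,:2].astype('float32')*1000
r=cv2.minAreaRect(w);print(r,cv2.boxPoints(r))
E
```

```text
((542.1436157226562, -434.90399169921875), (64.48505401611328, 21.76218032836914), 82.87918090820312) [[ 527.3496  -465.54898]
 [ 548.944   -468.24667]
 [ 556.9376  -404.259  ]
 [ 535.34326 -401.5613 ]]
[ 310  179   23  100 2166]
((519.1793823242188, -454.073974609375), (13.53402328491211, 63.73442840576172), 83.08300018310547) [[ 486.72913 -456.95395]
 [ 549.9997  -464.62955]
 [ 551.62964 -451.194  ]
 [ 488.35907 -443.5184 ]]
```

send_rows:
  series:
    - [[0, 0, 0], [5.7, -2.8, 0], 1]
    - [[0, 0, 0], [0, 0, 40], 1]
    - [[0, 0, 0], [0, 0, 40], 1]
    - [[0, 0, 0], [0, 0, 30], 1]
    - [[0, 0, 0], [0, 0, 13], 0.3]
    - [[0, 0, 0], [0, 0, 5], 0]
    - [[0, 0, 0], [0, 0, 0], -1]
    - [[0, 0, 0], [0, 0, 0], -1]

```text
t: 2.6
ee_pos: [0.5191, -0.4539, 0.0235]
eef_rot: [0.001, 0.998, -0.061, 0.001]
wrist_force: [-0.1, 0.4, -0.4]
opening: 0.328
grip_force: 0.0
```

send_rows:
  series:
    - [[0, 0, 0], [0, 0, 0], -1]
    - [[0, 0, 0], [0, 0, 0], -1]
    - [[0, 0, 0], [0, 0, 0], -1]
    - [[0, 0, 0], [0, 0, 0], -1]
    - [[0, 0, 0], [0, 0, 0], -1]

```text
t: 3.1
ee_pos: [0.5191, -0.4539, 0.0236]
eef_rot: [0.001, 0.998, -0.061, 0.001]
wrist_force: [-1.4, 0.6, 7.4]
opening: 0.154
grip_force: 59.8
```

send_rows:
  series:
    - [[0, 0, 0], [0, 0, -10], -1]
    - [[0, 0, 0], [0, 0, -30], -1]
    - [[0, 0, 0], [0, 0, -38], -1]
    - [[0, 0, 0], [0, 0, -38], -1]
    - [[0, 0, 0], [0, 0, 0], -1]

```text
t: 3.6
ee_pos: [0.5204, -0.455, 0.1448]
eef_rot: [0.003, 0.998, -0.061, 0.004]
wrist_force: [-0.2, -0.9, -0.4]
opening: 0.153
grip_force: 58.7
```

```bash
python3 - <<'E'
from h import *
o=get_obs(); print(o['t'],pose(o),o['opening'],o['grip_force'],o['wrist_force']); im=capture('wrist'); cv2.imwrite('pics/w2.png',im)
plan([558.5,-30,140],1.4,12)
E
```

```text
3.6 (array([ 520.4, -455. ,  144.8]), np.float64(-6.98), array([ 0.0069, -0.0056, -1.    ])) 0.15308247648088602 58.67628335952759 [-0.21667617 -0.85773143 -0.41446561]
[[0, 0, np.float64(-0.7)], [-1.1, -35.5, 0.2]]
[[0, 0, np.float64(-0.7)], [-0.6, -35.5, 0.2]]
[[0, 0, np.float64(-0.7)], [-0.2, -35.5, 0.2]]
[[0, 0, np.float64(-0.7)], [0.2, -35.5, 0.2]]
[[0, 0, np.float64(-0.7)], [0.7, -35.5, 0.2]]
[[0, 0, np.float64(-0.7)], [1.1, -35.5, 0.2]]
[[0, 0, np.float64(-0.7)], [1.5, -35.5, 0.2]]
[[0, 0, np.float64(-0.7)], [2.0, -35.4, 0.2]]
[[0, 0, np.float64(-0.7)], [2.4, -35.4, 0.2]]
[[0, 0, np.float64(-0.7)], [2.8, -35.4, 0.2]]
[[0, 0, np.float64(-0.7)], [3.3, -35.3, 0.2]]
[[0, 0, np.float64(-0.7)], [3.7, -35.3, 0.2]]
```

View pics/w2.png

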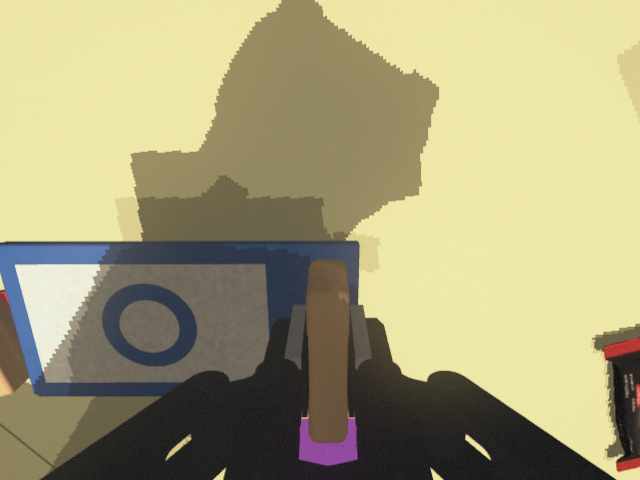

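Card held level with the plate: rear far corner (358,242), front far corner (2,243), front near corner (38,395), bar in the jaws. I carry it towards the board.

```bash
python3 - <<'E'
from h import *
from scipy.optimize import least_squares
c=calibration('wrist');he=c['hand_eye'];K,_,_=cam('wrist',get_obs())
pts=np.array([[-12,-35,-16],[128,-35,-16],[128,35,-16]])/1e3   # card axes rel. grip point
uv=np.array([[358.5,241.5],[2,242],[38,395.5]])
B=np.array([[0,-1,0],[-1,0,0],[0,0,-1.]]) # card axes -> tool
def proj(p):
    P=(R.from_rotvec(p[3:]).as_matrix()@B@pts.T).T+p[:3]
    return w2px(P,(K,he[:3,:3],he[:3,3]))
n=np.array([0,0,.0026,0,0,0]); print(proj(n).round(1))
for f in ('lsq',):
    # weak priors: 5mm, 2deg
    s=least_squares(lambda p:np.r_[(proj(p)-uv).ravel(),(p[:3]-n[:3])/.003,p[3:]/.03],n)
    print(s.x[:3]*1e3,np.degrees(s.x[3:]),proj(s.x).round(1))
E
```

```text
[[357.3 236.4]
 [-14.1 236.8]
 [ 29.5 390.6]]
[-2.220604    0.75267637  3.88168776] [-1.13778899 -2.78070469 -0.45563151] [[358.7 241.4]
 [  1.7 242.4]
 [ 38.  395.1]]
```

send_rows:
  series:
    - [[0, 0, -0.7], [-1, -20, 0], -1]
    - [[0, 0, -0.7], [-1, -36, 0], -1]
    - [[0, 0, -0.7], [0, -36, 0], -1]
    - [[0, 0, -0.7], [0, -36, 0], -1]
    - [[0, 0, -0.7], [1, -36, 0], -1]
    - [[0, 0, -0.7], [1, -36, 0], -1]
    - [[0, 0, -0.7], [2, -36, 0], -1]
    - [[0, 0, -0.7], [2, -36, 0], -1]

```text
t: 4.45
ee_pos: [0.5428, -0.1806, 0.1377]
eef_rot: [-0.0, 1.0, -0.012, -0.0]
wrist_force: [1.3, 0.2, -0.9]
opening: 0.151
grip_force: 58.6
```

send_rows:
  series:
    - [[0, 0, -0.7], [2, -36, 0], -1]
    - [[0, 0, -0.7], [3, -36, 0], -1]
    - [[0, 0, -0.7], [3, -36, 0], -1]
    - [[0, 0, -0.7], [4, -30, 0], -1]
    - [[0, 0, 0], [0, -15, 0], -1]
    - [[0, 0, 0], [0, 0, 0], -1]
    - [[0, 0, 0], [0, 0, 0], -1]
    - [[0, 0, 0], [0, 0, 0], -1]

```text
t: 5.25
ee_pos: [0.5554, -0.0308, 0.1378]
eef_rot: [0.0, 1.0, 0.011, -0.0]
wrist_force: [0.8, -0.6, -0.9]
opening: 0.155
grip_force: 58.6
```

```bash
python3 - <<'E'
from h import *
o=get_obs(); print(o['t'],pose(o),o['opening'],o['grip_force']); im=capture('wrist'); cv2.imwrite('pics/w3.png',im)
cv2.imwrite('pics/top3.png',capture('top'))
E
```

```text
5.25 (array([555.4, -30.8, 137.8]), np.float64(1.31), array([-4.e-04, -5.e-04, -1.e+00])) 0.15510867179790677 58.57887268066406
```

View pics/w3.png

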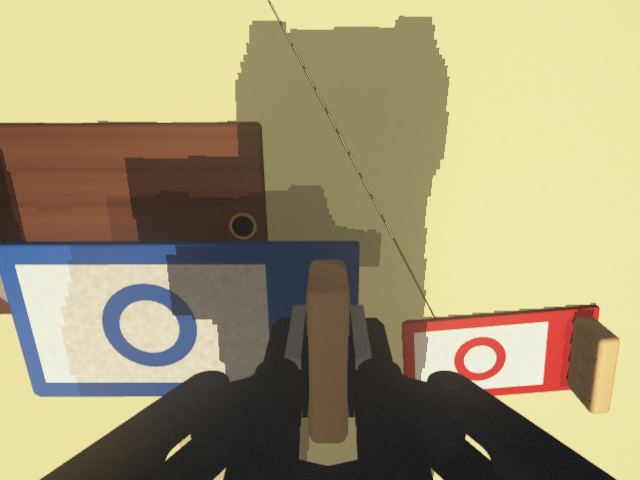

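Both the card's far edge (row 242) and the board's far edge (row 124, rear corner (262,124)) run level in the picture, so the card is nearly square to the board. Next come the fine offsets.

```bash
python3 - <<'E'
from h import *
o=get_obs();C=cam('wrist',o);im=cv2.imread('pics/w3.png');g=cv2.cvtColor(im,cv2.COLOR_BGR2GRAY).astype(float)
hsv=cv2.cvtColor(im,cv2.COLOR_BGR2HSV).astype(int)
def hedge(u0,u1,v0,v1,ch):
    us=np.arange(u0,u1,3);vs=[]
    for u in us:
        d=np.abs(np.diff(cv2.GaussianBlur(ch,(1,5),0)[v0:v1,u])); vs.append(v0+.5+np.average(np.arange(len(d)),weights=d**3))
    p=np.polyfit(us,vs,1); r=np.array(vs)-np.polyval(p,us); k=abs(r)<2*np.median(abs(r))+.3; p=np.polyfit(us[k],np.array(vs)[k],1)
    return [(u0,np.polyval(p,u0)),(u1,np.polyval(p,u1))],r.std()
S=im[...,2].astype(float)
b,e=hedge(30,230,114,134,S); W=px2w(b,.008,C)*1e3; print('board far edge',b,e,W, np.degrees(np.arctan2(*(W[0]-W[1])[1::-1])))
for z in (.117,.1192,.121):
    B_=im[...,2].astype(float)
    c,e=hedge(40,340,236,249,B_); W2=px2w(c,z,C)*1e3; print('card far edge',c,e,W2,np.degrees(np.arctan2(*(W2[0]-W2[1])[1::-1])))
W3=px2w([[262,124],[267.5,240]],.008,C)*1e3; print('board rear edge',W3)
# bar top far end, near end predicted
tz=o['ee_pos'][2]
print('bar top px->w',px2w([[328,261],[328,441],[309,350],[348,350]],tz-.0236+.037,C)*1e3)
# top camera board
E
```

```text
board far edge [(30, np.float64(122.43455134172048)), (230, np.float64(121.483198749285))] 0.3971211682376885 [[621.97219386 149.44639164   8.        ]
 [625.18388057  28.93596326   8.        ]] 91.52661100101943
card far edge [(40, np.float64(241.05363493352291)), (340, np.float64(240.42872353773535))] 1.2239072612284594 [[585.39924265  79.73135374 117.        ]
 [588.16290334 -35.38735063 117.        ]] 91.37523858209701
card far edge [(40, np.float64(241.05363493352291)), (340, np.float64(240.42872353773535))] 1.2239072612284594 [[586.19155479  78.13472987 119.2       ]
 [588.91478027 -35.29966884 119.2       ]] 91.375238582097
card far edge [(40, np.float64(241.05363493352291)), (340, np.float64(240.42872353773535))] 1.2239072612284594 [[586.83981018  76.82840125 121.        ]
 [589.5299523  -35.22792919 121.        ]] 91.375238582097
board rear edge [[624.14639322   9.70657932   8.        ]
 [550.16458511   8.25228824   8.        ]]
bar top px->w [[593.21734558 -30.61255501 151.2083319 ]
 [524.34720316 -32.15140361 151.2083319 ]
 [561.86430696 -25.11286206 151.2083319 ]
 [562.13787737 -37.83423918 151.2083319 ]]
```

send_rows:
  series:
    - [[0, 0, -0.1], [4, -27, 0], -1]
    - [[0, 0, 0], [3.5, -27, 0], -1]
    - [[0, 0, 0], [0, 0, 30], -1]
    - [[0, 0, 0], [0, 0, 40], -1]
    - [[0, 0, 0], [0, 0, 25], -1]
    - [[0, 0, 0], [0, 0, 8], -1]
    - [[0, 0, 0], [0, 0, 0], -1]
    - [[0, 0, 0], [0, 0, 0], -1]

```text
t: 6.15
ee_pos: [0.5625, 0.0247, 0.0361]
eef_rot: [-0.0, 1.0, 0.013, 0.001]
wrist_force: [0.1, -0.5, 0.3]
opening: 0.155
grip_force: 58.5
```

send_rows:
  series:
    - [[0, 0, 0], [0, 0, 1], -1]
    - [[0, 0, 0], [0, 0, 0], -1]

```text
t: 6.35
ee_pos: [0.5623, 0.0249, 0.0349]
eef_rot: [-0.0, 1.0, 0.013, 0.001]
wrist_force: [0.4, -0.2, -0.7]
opening: 0.152
grip_force: 58.5
```

```bash
python3 - <<'E'
from h import *
o=get_obs(); print(o['t'],pose(o),o['wrist_force'],o['torque'],o['grip_force']); im=capture('wrist'); t=capture('top')
cv2.imwrite('pics/w4r.png',im);cv2.imwrite('pics/top4.png',t)
cv2.imwrite('pics/w4.png',np.vstack([im[:,:600], np.pad(cv2.resize(t[160:230,145:295],None,fx=4,fy=4,interpolation=cv2.INTER_CUBIC),((0,0),(0,0),(0,0)))])[:600] if 0 else np.hstack([cv2.resize(im,(480,360)),cv2.resize(t[150:240,215:295],(320,360),interpolation=cv2.INTER_CUBIC)]))
E
```

```text
6.35 (array([562.3,  24.9,  34.9]), np.float64(1.52), array([ 1.6e-03,  1.0e-04, -1.0e+00])) [ 0.42206925 -0.19121747 -0.69701804] [ 0.07397861 -0.03304654 -0.04503478] 58.499497175216675
```

View pics/w4r.png

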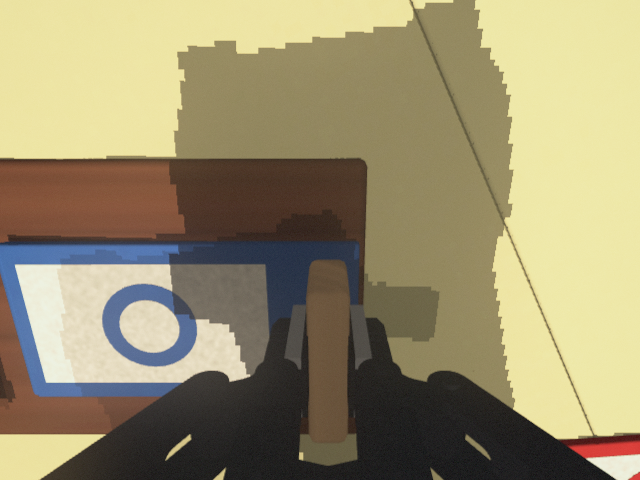

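The card hovers over the board: board edges at rows 160 (far) and 433 (near), card edges at rows 242 and 395. Rows are nearly level; I compute the lateral margins.

```bash
python3 - <<'E'
from h import *
o=get_obs();C=cam('wrist',o);im=cv2.imread('pics/w4r.png').astype(float)
def col(u,v0,v1,ch):
    s=im[v0:v1,u-4:u+5,ch].mean(1); d=np.abs(np.diff(s)); return v0+.5+np.argmax(d)
for name,u1,u2,v0,v1,ch,z in (('b far',60,160,150,172,1,.008),('b near',60,130,424,444,1,.008),('c far',60,160,234,252,0,.0165),('c near',60,130,385,404,0,.0165)):
    uv=[(u,col(u,v0,v1,ch)) for u in (u1,u2)];W=px2w(uv,z,C)*1e3
    print(name,uv,W[:,:2].round(1).tolist(),'x@y=90,dir91.4',((W[:,0])+(W[:,1]-90)*.0256).round(1))
t=cv2.imread('pics/top4.png').astype(float);T=cam('top')
im=t
for name,u,v0,v1,ch,z in (('b far',240,155,172,1,.008),('b near',240,212,230,1,.008),('c far',240,170,190,0,.0165),('c near',240,195,213,0,.0165)):
    for uu in (235,250):
        W=px2w([uu,col(uu,v0,v1,ch)],z,T)[0]*1e3; print(name,W.round(1),(W[0]+(W[1]-90)*.0256).round(1))
E
```

```text
b far [(60, np.float64(158.5)), (160, np.float64(156.5))] [[622.4, 125.6], [624.1, 88.2]] x@y=90,dir91.4 [623.3 624.1]
b near [(60, np.float64(433.5)), (130, np.float64(440.5))] [[492.7, 149.3], [489.3, 116.7]] x@y=90,dir91.4 [494.2 490. ]
c far [(60, np.float64(244.5)), (160, np.float64(244.5))] [[591.4, 126.1], [592.3, 88.3]] x@y=90,dir91.4 [592.3 592.3]
c near [(60, np.float64(396.5)), (130, np.float64(396.5))] [[521.3, 138.9], [522.1, 108.6]] x@y=90,dir91.4 [522.5 522.5]
b far [632.3 102.2   8. ] 632.6
b far [625.4  67.7   8. ] 624.8
b near [506.4 100.3   8. ] 506.7
b near [497.3  66.1   8. ] 496.7
c far [567.2 100.3  16.5] 567.5
c far [562.7  66.2  16.5] 562.1
c near [537.2  99.8  16.5] 537.5
c near [546.6  66.   16.5] 545.9
```

View pics/w4.png

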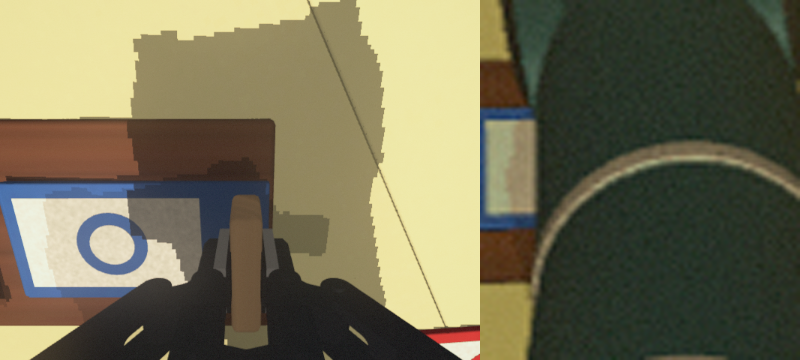

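send_rows:
  series:
    - [[0, 0, 0], [1.2, 0, 1], -1]
    - [[0, 0, 0], [0, 0, 1], -1]
    - [[0, 0, 0], [0, 0, 0], -1]

```text
t: 6.75
ee_pos: [0.5629, 0.025, 0.0317]
eef_rot: [-0.0, 1.0, 0.013, -0.0]
wrist_force: [0.1, 0.6, -0.7]
opening: 0.159
grip_force: 58.5
```

send_rows:
  series:
    - [[0, 0, 0], [0, 0, 1], -1]
    - [[0, 0, 0], [0, 0, 0], -1]
    - [[0, 0, 0], [0, 0, 0], -1]

```text
t: 7.05
ee_pos: [0.5629, 0.025, 0.0316]
eef_rot: [0.0, 1.0, 0.013, -0.0]
wrist_force: [-7.6, -0.9, 15.4]
opening: 0.154
grip_force: 61.0
```

send_rows:
  series:
    - [[0, 0, 0], [0, 0, -0.6], -1]
    - [[0, 0, 0], [0, -5, 0], -1]
    - [[0, 0, 0], [0, -5, 0], -1]
    - [[0, 0, 0], [0, -5, 0], -1]
    - [[0, 0, 0], [0, -5, 0], -1]

```text
t: 7.55
ee_pos: [0.5626, 0.0453, 0.0316]
eef_rot: [0.0, 1.0, 0.013, 0.0]
wrist_force: [0.1, -3.1, 5.2]
opening: 0.151
grip_force: 59.3
```

send_rows:
  series:
    - [[0, 0, 0], [0, -5, 0], -1]
    - [[0, 0, 0], [0, -5, 0], -1]
    - [[0, 0, 0], [0, -5, 0], -1]
    - [[0, 0, 0], [0, -5, 0], -1]
    - [[0, 0, 0], [0, 0, 0], -1]

```text
t: 8.05
ee_pos: [0.562, 0.0646, 0.0316]
eef_rot: [0.001, 1.0, 0.013, 0.0]
wrist_force: [0.1, -7.4, 6.9]
opening: 0.152
grip_force: 60.0
```

Pushing force has risen, so the front edge is meeting the lip (about bx=49). I continue.

send_rows:
  series:
    - [[0, 0, 0], [0, -5, 0], -1]
    - [[0, 0, 0], [0, -5, 0], -1]
    - [[0, 0, 0], [0, -5, 0], -1]
    - [[0, 0, 0], [0, 0, 0], -1]

```text
t: 8.45
ee_pos: [0.5616, 0.0803, 0.0316]
eef_rot: [0.0, 1.0, 0.013, 0.0]
wrist_force: [0.6, -2.3, 5.5]
opening: 0.154
grip_force: 60.4
```

send_rows:
  series:
    - [[0, 0, 0], [0, -5, 0], -1]
    - [[0, 0, 0], [0, -5, 0], -1]
    - [[0, 0, 0], [0, -5, 0], -1]
    - [[0, 0, 0], [0, 0, 0], -1]
    - [[0, 0, 0], [0, 0, 0], -1]

```text
t: 8.95
ee_pos: [0.5612, 0.0954, 0.0316]
eef_rot: [-0.0, 1.0, 0.013, 0.0]
wrist_force: [-0.6, -2.1, 4.3]
opening: 0.156
grip_force: 60.4
```

```bash
python3 - <<'E'
from h import *
o=get_obs(); print(o['t'],pose(o),o['wrist_force'],o['torque'],o['grip_force']); im=capture('wrist')
cv2.imwrite('pics/w5r.png',im)
E
```

```text
8.95 (array([561.2,  95.4,  31.6]), np.float64(1.54), array([ 3.e-04,  1.e-04, -1.e+00])) [-0.56056233 -2.110772    4.29770239] [-0.56389497 -0.18572604 -0.01883303] 60.37615478038788
```

View pics/w5r.png

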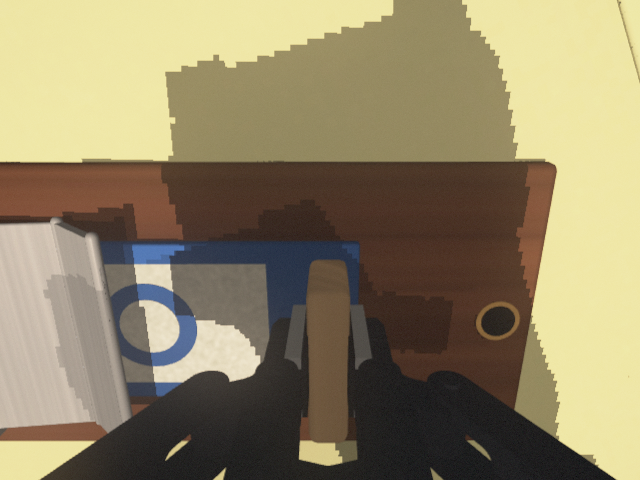

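The card sits under the clip (lip end at columns 95-128), its edges parallel to the board, with the front at about bx=+80. I push 4 mm more, then release and lift.

send_rows:
  series:
    - [[0, 0, 0], [0, -2, 0], -1]
    - [[0, 0, 0], [0, -2, 0], -1]
    - [[0, 0, 0], [0, 0, 0], -1]
    - [[0, 0, 0], [0, 0, 0], -1]

```text
t: 9.4
ee_pos: [0.5611, 0.0985, 0.0316]
eef_rot: [0.0, 1.0, 0.013, 0.0]
wrist_force: [0.6, -7.0, 6.4]
opening: 0.15
grip_force: 60.5
```

send_rows:
  series:
    - [[0, 0, 0], [0, 0, 0], -0.8]
    - [[0, 0, 0], [0, 0, 0], -0.5]
    - [[0, 0, 0], [0, 0, 0], -0.3]
    - [[0, 0, 0], [0, 0, 0], -0.3]
    - [[0, 0, 0], [0, 0, 0], -0.3]
    - [[0, 0, 0], [0, 0, 0], -0.3]

```text
t: 10.0
ee_pos: [0.5609, 0.0991, 0.0314]
eef_rot: [-0.0, 1.0, 0.013, -0.0]
wrist_force: [0.3, 0.0, 0.6]
opening: 0.352
grip_force: 0.0
```

send_rows:
  series:
    - [[0, 0, 0], [0, 0, -10], -0.3]
    - [[0, 0, 0], [0, 0, -25], -0.3]
    - [[0, 0, 0], [0, 0, -40], -0.3]
    - [[0, 0, 0], [0, 0, -40], -0.3]
    - [[0, 0, 0], [0, 30, -20], -0.3]
    - [[0, 0, 0], [0, 40, 0], -0.3]
    - [[0, 0, 0], [0, 40, 0], -0.3]
    - [[0, 0, 0], [0, 0, 0], -0.3]

```text
t: 10.8
ee_pos: [0.5639, -0.0169, 0.1675]
eef_rot: [0.001, 1.0, 0.01, 0.0]
wrist_force: [0.1, 0.8, 0.0]
opening: 0.348
grip_force: 0.0
```

send_rows:
  series:
    - [[0, 0, 0], [0, 45, 0], -0.3]
    - [[0, 0, 0], [0, 45, 0], -0.3]
    - [[0, 0, 0], [0, 45, 0], -0.3]
    - [[0, 0, 0], [0, 45, 0], -0.3]
    - [[0, 0, 0], [0, 30, 0], -0.3]
    - [[0, 0, 0], [0, 0, 0], -0.3]
    - [[0, 0, 0], [0, 0, 0], -0.3]

```text
t: 11.5
ee_pos: [0.5694, -0.2209, 0.1668]
eef_rot: [-0.0, 1.0, 0.013, 0.0]
wrist_force: [-0.0, 0.9, 0.4]
opening: 0.352
grip_force: 0.0
```

```bash
python3 - <<'E'
from h import *
o=get_obs(); print(o['t'],pose(o),o['wrist_force'])
t=capture('top');s=capture('scene');T=cam('top')
a=cv2.resize(t[150:240,140:300],(640,360),interpolation=cv2.INTER_CUBIC)
b=cv2.resize(s[230:330,160:320],(384,240),interpolation=cv2.INTER_CUBIC)
c=cv2.resize(t[200:270,300:400],(256,240),interpolation=cv2.INTER_CUBIC)
cv2.imwrite('pics/end.png',np.vstack([a,np.hstack([b,c])]))
hsv=cv2.cvtColor(t,cv2.COLOR_BGR2HSV);H,S=hsv[...,0].astype(int),hsv[...,1]
m=((H>95)&(H<130)&(S>70));w=np.zeros_like(m);w[155:230,150:285]=m[155:230,150:285]
p=px2w(np.argwhere(w)[:,::-1],.013,T)[:,:2].astype('float32')*1e3;print(cv2.minAreaRect(p),cv2.boxPoints(cv2.minAreaRect(p)))
E
```

```text
11.5 (array([ 569.4, -220.9,  166.8]), np.float64(1.47), array([ 0.e+00,  4.e-04, -1.e+00])) [-0.01235948  0.89368307  0.37629002]
((556.8626708984375, 126.28070831298828), (68.66864776611328, 84.16275024414062), 2.0456430912017822) [[521.0481   167.10968 ]
 [524.05237   83.000565]
 [592.67725   85.45174 ]
 [589.673    169.56085 ]]
```

View pics/end.png

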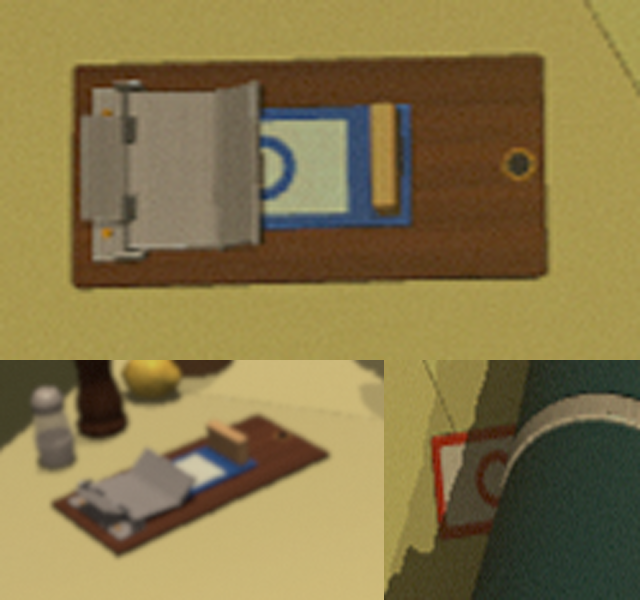

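The card lies square and centred under the clip. Its rear edge is at y=84 mm, which puts the front edge about 82 mm along the board (pressing line 50). The red card is where it was.

```bash
python3 -c "
from cell import *
print(job_done())"
```

```text
the job is handed in; nothing more can be done
None
```

The blue card is clipped squarely on the board, its front edge about 32 mm past the pressing line by the camera; I let go, left the red card alone, and handed the job in at about 12 s.

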